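# Chuck the pipe plug that fits

### The job

Two pipe plugs stand beside the bench chuck, alike but for their spigots. Stand the one whose spigot fits between the open jaws upright on the chuck's face in the middle of the jaws, spigot down, then push the chuck's handle round clockwise (seen from above) until the three jaws have closed on it and hold it firmly; let go. Leave the other plug, the pliers and the bottle where they are.

Things in the scene. Friction and masses are not known exactly. Their poses are not given: they have to be found in the camera images.
- slim_plug: the plug that fits: black rubber spigot, 40 mm diameter, 45 mm tall; on it a blue eye-shaped flange (102 mm along the plug's x, 72 mm across, at 45 to 53 mm height), on that a round blue boss, 34 mm diameter, at 53 to 98 mm height: grasp it there. Stands spigot down. Origin: centre of its underside, z up. About 200 g.
- fat_plug: too thick for the jaws: black rubber spigot, 66 mm diameter, 45 mm tall; on it a blue eye-shaped flange (102 mm along the plug's x, 72 mm across, at 45 to 53 mm height), on that a round blue boss, 34 mm diameter, at 53 to 98 mm height: grasp it there. Stands spigot down. Origin: centre of its underside, z up. About 300 g. To be left alone; the two may swap places.
- seat (a point): centre of the chuck's flat round face, 66 mm above the bench, on the sleeve's vertical axis; axes of the chuck. The plug's underside goes here. Steel chuck: face 136 mm across, sleeve 160 mm across with its top at 60 mm height, fixed on a fixed white board 220 mm square, 20 mm thick.
- sleeve (a joint): turn of the chuck sleeve, rad: 0 = jaws fully open, grows clockwise from above, closing the jaws, stop at 1.5; starts at 0 to 0.25. Jaw faces stand 29 - 9 x sleeve mm from the axis, meeting the 40 mm spigot at 1.0. Stiff (0.5 N m, 4 N at the handle); past 1.0 it soon gets harder; stays where left, keeping the grip if tightened with 10 to 20 N at the handle.
- handle (a point): centre of the top of the black upright handle post of the sleeve, at 117 mm height: 20 mm diameter, free from 60 mm height up, 125 mm from the sleeve's axis, on a flat steel arm (top at 57 mm). Push it sideways to turn the sleeve. At sleeve = 0 it stands 115 degrees anticlockwise (from above) of the chuck's x axis.
- jaw0: steel chuck jaw 0, 16 mm wide, from the face (66 mm height) up to 92 mm height (inner step 14 mm long) and 30 mm long radially at its foot. Origin: foot of its gripping face; its x axis points outwards from the chuck's axis. The three jaws stand 120 degrees apart and move together as the sleeve turns.
- jaw1: steel chuck jaw 1, 16 mm wide, from the face (66 mm height) up to 92 mm height (inner step 14 mm long) and 30 mm long radially at its foot. Origin: foot of its gripping face; its x axis points outwards from the chuck's axis. The three jaws stand 120 degrees apart and move together as the sleeve turns.
- jaw2: steel chuck jaw 2, 16 mm wide, from the face (66 mm height) up to 92 mm height (inner step 14 mm long) and 30 mm long radially at its foot. Origin: foot of its gripping face; its x axis points outwards from the chuck's axis. The three jaws stand 120 degrees apart and move together as the sleeve turns.
- pliers: pliers with red handles lying on the bench beyond the chuck, 145 mm long, 68 mm wide and 16 mm high; origin at the pivot on the bench, x towards the jaws. Bystander.
- bottle: green drinking bottle, 68 mm in diameter, 170 mm tall, standing; origin at the centre of its base. Bystander.
- parts_bin: green open bin with rubber parts in it, 220 (x) by 140 by 70 mm high, fixed; origin at the centre of its underside. Bystander.
Things that resemble listed ones, but are neither listed nor needed, are in the scene too. What is shaped like the slim_plug but green, turquoise or yellow is not meant.

How it is judged:
On the way:
1. the slim plug stands upright on the chuck's face between the jaws, let go by the robot, its axis within 12 mm of the chuck's (horizontal distance between slim_plug and seat below 0.012 m and z of slim_plug in the frame of seat between -0.004 and 0.004 m and angle between slim_plug's own z axis and vertical below 0.08 rad and contact force between slim_plug and the arm below 0.1 N and contact force between slim_plug and the fingers below 0.1 N), for 0.1 s.
At the end, for the whole second after the job is handed in: The slim plug stands on the chuck's face (underside within 4 mm of it in height), upright within 0.06 rad, its axis within 4 mm of the chuck's axis, each of the three jaws pressing on it with more than 3 N; plug and sleeve at rest (horizontal distance between slim_plug and seat below 0.004 m and z of slim_plug in the frame of seat between -0.004 and 0.004 m and angle between slim_plug's own z axis and vertical below 0.06 rad and contact force between each of jaw0, jaw1, jaw2 and slim_plug above 3 N and linear speed of slim_plug below 0.02 m/s and velocity of joint sleeve between -0.05 and 0.05 rad/s); the robot touches nothing.
It fails at once if the fat plug is moved by more than 30 mm (distance of fat_plug from where it was at the start of the episode above 0.03 m).
It fails at once if the pliers are moved by more than 30 mm (distance of pliers from where it was at the start of the episode above 0.03 m).
It fails at once if the bottle is moved by more than 30 mm or tipped (distance of bottle from where it was at the start of the episode above 0.03 m or angle between bottle's own z axis and vertical above 0.3 rad).
It also fails if it takes over 58 s, if anything falls off the work surface, if the arm or the gripper's body presses on something with over 40 N, if the wrist force passes 120 N, or if a joint passes its speed limit or range.

### The arm

A 7-joint arm with a two-finger parallel gripper is mounted at the origin on the work surface. World frame = base frame: x ahead of the robot, y to its left, z up, the work surface at z = 0. Lengths are in m, angles in rad, forces in N, time in s.
With the tool pointing down it reaches from about 0.425 to 0.925 m from the base axis. Payload 6.8 kg.
Tool frame: the origin (TCP) lies between the finger pads; the fingertips stand 22 mm ahead of it and the grasp point (between the pads) lies 3 mm ahead of it; z points along the fingers, y is the line along which they close (so a half turn about z gives the same grasp; the last joint's range is limited). The gripper opens to 85 mm and grips with 20 to 120 N. Pads are 22 mm wide; open, the fingers measure 114 mm over their backs; the gripper's body (76 mm by 85 mm) begins 54 mm behind the grasp point. The pads swing forward as they close: fully open they stand 13 mm farther back than shut.
Start: joints at [1.118, 0.477, 0.022, 1.555, -0.011, 1.109, -0.083], TCP at [0.228, -0.635, 0.253] pointing down, gripper open.
Joint ranges: [-2.96, 2.96], [-0.34, 2.1], [-1.41, 1.46], [0.24, 2.44], [-1.37, 4.51], [0.17, 1.92], [-2.96, 2.96]. Speed limits (rad/s): [2.39, 2.39, 3.14, 3.14, 3.14, 3.14, 3.14].

### API

Orientations are given as a unit quaternion [w, x, y, z].
In Python, from station import r gives the robot as it stands.
- The arm moves only by the tool drive_tool, never from a script. Its argument "motion" is a list of rows, each a list of 3 entries, a list of its own where there are three numbers: the closure, from -1 (fully open) to 1 (shut), then the shift along the world's x, y, z as a fraction of full scale, then the turn, a rotation vector about the world's x, y, z as a fraction of full scale. A call has 1 to 12 rows; each row is the pose to reach, as a shift and turn from the pose commanded when the call began; what a row does not reach only later rows make up. Full scale, the value 1, is 8 cm for a shift and 1.5 rad for a turn. A row lasts 1/8 s, in which the tool goes at most 62.5 mm and 10.7 degrees, less where a joint would pass 70% of its speed; a pose out of reach is approached as far as the arm can. A call with a number of a shift or a turn outside -1 to 1 is refused whole. A call with a gripper value outside its range is refused whole. The fingers move at their own pace and stop on an object; "force" is the grip in N (left out, the last holds). Time passes only in rows, so rows that repeat a pose let the fingers close. It gives the time, the measured TCP pose, the force, the opening and the grip force at its end, in the units of the state.
- r.sense(): the state, without advancing time (a new reading comes with each control period).
- r.grab_frame(name): name is "scene" or "top" or "wrist"; returns the picture (384x512x3 uint8, red, green, blue); there is no depth.
- r.get_calibration(name): a dict with "fx", "fy", "cx", "cy" (pixels), "pose" (4x4, takes a point from camera to world coordinates). Camera axes: x right, y down, z forward; pixel columns grow to the right and rows downward; lengths in m; the calibration is good to about 2 mm. The wrist camera is an equidistant fisheye: a pixel r from the principal point sees the ray r / f radians off the axis. A picture is of the moment at which its call begins: read the wrist's pose just before it. get_calibration takes no time and is no camera call; for the wrist camera it gives the pose at the moment of the call.
- r.finish_job(): hands the job in; it is judged then, once.
Trained networks look in the newest picture that a camera, given by its name, has taken for a name from the list of things; names that differ only in an ending like _2 or _b are one class to them, and where a whole thing is asked for, a point or a joint stands for the part that bears it (a point fixed in the world has none). Each returns a list of dicts, best first, with "confidence" (0 to 1); they miss things now and then, are a little off and sometimes report something else, mostly with a low value. They report only what shows in the picture. A call takes as long as a camera call. They do not tell look-alikes from the thing itself.
- r.search_frame(camera, target): "bbox" ([left, top, width, height] in pixels, round what is visible of it).
- r.tip_of(camera, target): "point" ([column, row] in pixels: a listed point, or the origin of a listed thing).
The state is a dict: "clock": time; "joint_pos": joint angles; "qd": joint speeds; "effort": joint torques, N m; "tool_pos": TCP position; "tcp_rot": TCP orientation; "force": force on the tool from outside, world axes, zero at the start; "ft_torque": the same for the moment, N m; "gripper_width": opening from 0.0 (shut) to 1.0 (fully open); "gripper_force": force on a finger pad.
Only numpy, scipy, OpenCV 4.12 (cv2) and the standard library are available. Lean on these libraries where they do the work, as an engineer would, in place of code of your own. Each camera call takes 0.05 s, during which the arm holds its last target. There are 200 camera calls.

## Working session

There is one attempt and no reset: what is moved stays moved. The work goes in short steps, Python scripts to look and compute and a tool call to move; the robot and the scene stay as the last step left them, time stands still between calls to the robot, and variables do not carry over. Pictures are saved under pics/ and viewed, at most 10 in all, crops included, and the job is handed in when it is done.

Besides the shell and the picture viewer there is one more tool, called after "Call:" as name(argument=value, ...) on one line, values as JSON. drive_tool: Moves the arm, as the interface text tells. Its arguments: {"type":"object","properties":{"motion":{"type":"array","items":{"type":"array"}},"force":{"type":"number"}},"required":["motion"]}

```bash
mkdir -p pics; cat > h.py <<'E'
import numpy as np, cv2
from station import r
def ray(cal,p,wrist=False):
    x=(p[0]-cal["cx"])/cal["fx"]; y=(p[1]-cal["cy"])/cal["fy"]
    if wrist:
        t=np.hypot(x,y); s=np.sin(t)/max(t,1e-9); d=np.array([x*s,y*s,np.cos(t)])
    else: d=np.array([x,y,1.])
    P=np.array(cal["pose"]); return P[:3,3],P[:3,:3]@d
def at(cal,p,z,wrist=False):
    o,d=ray(cal,p,wrist); return (o+d*(z-o[2])/d[2]).round(4)
def proj(cal,X):
    P=np.array(cal["pose"]); c=P[:3,:3].T@(np.array(X)-P[:3,3]); return (cal["cx"]+cal["fx"]*c[0]/c[2]).round(1),(cal["cy"]+cal["fy"]*c[1]/c[2]).round(1)
E
python3 - <<'E'
from h import *
for c in ["scene","top"]:
    im=r.grab_frame(c); cv2.imwrite(f"pics/{c}0.png",cv2.resize(im[:,:,::-1],(800,600)))
    cal=r.get_calibration(c); print(c,np.array(cal["pose"]).round(3).tolist(),cal["fx"])
    for n,z in [("slim_plug",0),("fat_plug",0),("seat",.066),("handle",.117),("jaw0",.066),("jaw1",.066),("jaw2",.066),("bottle",0),("pliers",0)]:
        for q in r.tip_of(c,n)[:4]: print(n,np.round(q["confidence"],2),np.round(q["point"],1),at(cal,q["point"],z))
print(r.sense())
E
```

```text
scene [[-0.65, 0.559, -0.514, 1.348], [0.76, 0.489, -0.429, 0.694], [0.011, -0.669, -0.743, 1.337], [0.0, 0.0, 0.0, 1.0]] 494.37351099569224
slim_plug 0.86 [219.4 179.3] [ 0.4443 -0.2267  0.    ]
slim_plug 0.69 [246.3 165.2] [ 0.3212 -0.2004  0.    ]
slim_plug 0.64 [265.5 185.2] [ 0.3539 -0.0773  0.    ]
slim_plug 0.6 [214.7 143.8] [ 0.3125 -0.3764  0.    ]
fat_plug 0.76 [180.  207.3] [ 0.6373 -0.2375  0.    ]
seat 0.62 [260.6 224.5] [0.5503 0.0618 0.066 ]
handle 0.61 [294.3 233. ] [0.5393 0.1881 0.117 ]
jaw0 0.62 [266.6 226.5] [0.5438 0.082  0.066 ]
jaw0 0.58 [259.1 218.4] [0.5337 0.0414 0.066 ]
jaw0 0.39 [255.8 228.2] [0.5724 0.0599 0.066 ]
jaw1 0.62 [266.6 226.5] [0.5438 0.082  0.066 ]
jaw1 0.58 [259.1 218.4] [0.5337 0.0414 0.066 ]
jaw1 0.39 [255.8 228.2] [0.5724 0.0599 0.066 ]
jaw2 0.62 [266.6 226.5] [0.5438 0.082  0.066 ]
jaw2 0.58 [259.1 218.4] [0.5337 0.0414 0.066 ]
jaw2 0.39 [255.8 228.2] [0.5724 0.0599 0.066 ]
bottle 0.63 [339.3 304. ] [0.5885 0.4088 0.    ]
pliers 0.83 [190.3 267.3] [ 0.7922 -0.0283  0.    ]
top [[-0.025, -0.985, 0.173, 0.254], [-1.0, 0.028, 0.015, -0.028],
[... 1274 characters left out ...]
, 'joint_pos': array([ 1.11789919,  0.47697999,  0.02238938,  1.55540245, -0.01152514,
        1.10927598, -0.08311793]), 'qd': array([ 0.00024972,  0.00012043, -0.0010199 , -0.00247846,  0.00232231,
        0.00136364,  0.00073433]), 'effort': array([ 7.60615203e-04, -5.96335959e+01,  1.60702664e+00, -2.81551927e+01,
        1.26184043e-02,  1.47386185e-03,  4.29992681e-07]), 'tool_pos': array([ 0.22818038, -0.63528595,  0.25332009]), 'tcp_rot': array([2.51203045e-05, 9.85179637e-01, 1.71525744e-01, 2.79369672e-05]), 'force': array([-0.56623848, -0.0367775 ,  0.09629232]), 'ft_torque': array([-0.02719994, -0.03618227,  0.01730459]), 'gripper_force': 0.0, 'gripper_width': 0.9989880737501365}
```

View pics/scene0.png

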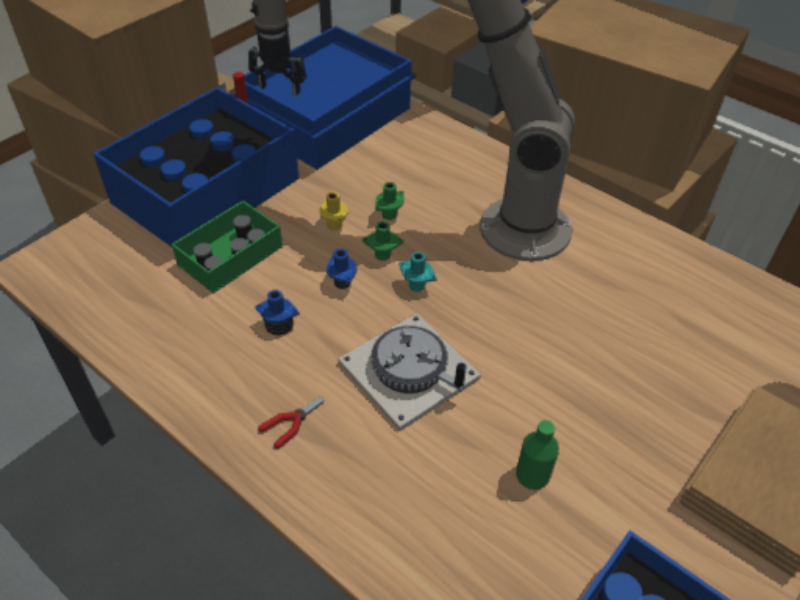

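View pics/top0.png

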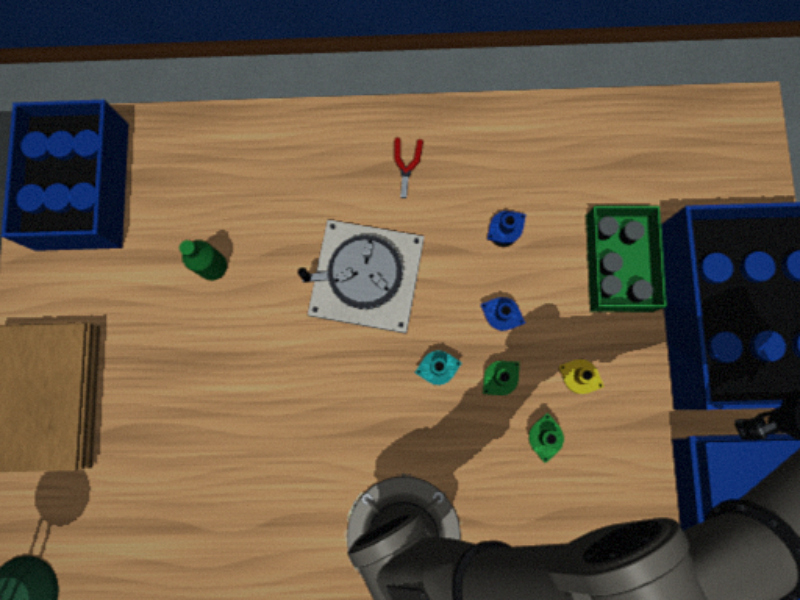

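```bash
python3 - <<'E'
from h import *
s=r.grab_frame("scene"); t=r.grab_frame("top")
cs,ct=r.get_calibration("scene"),r.get_calibration("top")
a=cv2.resize(s[140:250,160:320,::-1],(800,550),interpolation=3)
cv2.imwrite("pics/c1.png",a)
b=cv2.resize(t[130:215,185:345,::-1],(800,425),interpolation=3); cv2.imwrite("pics/c2.png",b)
# blue blobs
for im,cal,nm in [(s,cs,"s"),(t,ct,"t")]:
    for n in("slim_plug","fat_plug"):
        for q in r.search_frame("scene" if nm=="s" else "top",n): print(nm,n,round(q["confidence"],2),np.round(q["bbox"],1))
E
```

```text
s slim_plug 0.95 [256.  164.7  22.4  20.1]
s slim_plug 0.87 [240.6 111.1  19.1  30.3]
s slim_plug 0.86 [235.4 144.2  24.5  24.5]
s slim_plug 0.74 [205.7 123.1  16.6  21.1]
s slim_plug 0.59 [210.8 157.9  19.7  31. ]
s fat_plug 0.6 [166.5 187.8  26.   27.8]
t slim_plug 0.96 [360.3 226.9  24.4  24.7]
t slim_plug 0.84 [307.6 189.9  27.   22.1]
t slim_plug 0.79 [340.3 266.5  17.1  29.1]
t slim_plug 0.68 [307.6 234.2  24.4  18.2]
t slim_plug 0.63 [267.  221.9  26.9  19.4]
t fat_plug 0.58 [236.  174.1  11.7   8.1]
t fat_plug 0.56 [314.2 138.   19.5  22.4]
```

View pics/c1.png

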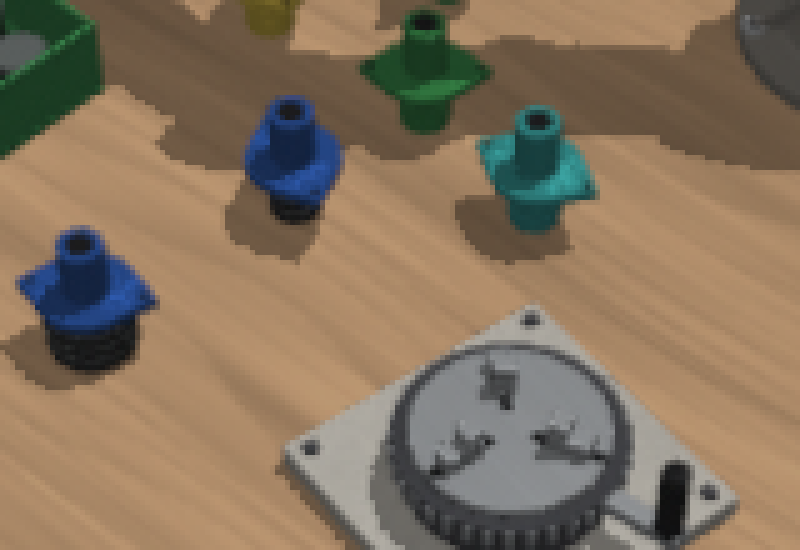

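View pics/c2.png

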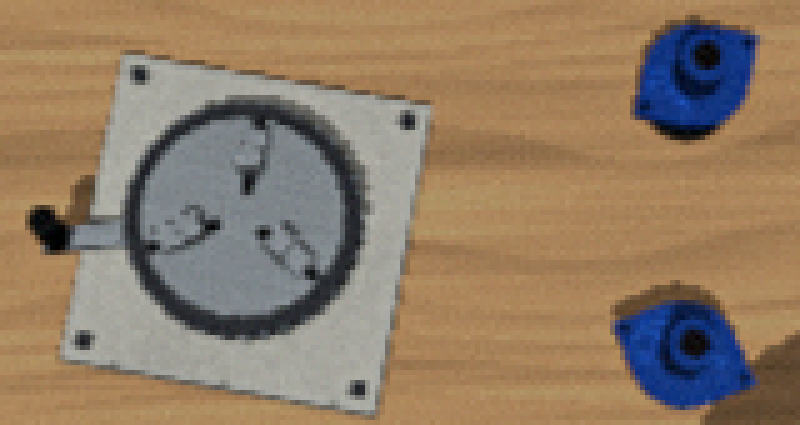

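```bash
python3 - <<'E'
from h import *
cs,ct=r.get_calibration("scene"),r.get_calibration("top")
S=lambda u,v:(u/5+160-.4,v/5+140-.4); T=lambda u,v:(u/5+185-.4,v/5+130-.4)
print("slim",at(cs,S(290,108),.098),at(ct,T(693,343),.098))
print("fat",at(cs,S(80,241),.098),at(ct,T(706,54),.098))
print("handle",at(cs,S(677,466),.117),at(ct,T(40,217),.117))
print("face s",at(cs,S(511,428),.066),"t",at(ct,T(244,212),.066), "sleeve t",at(ct,T(243.5,218),.06))
C=np.array([at(ct,T(*p),.02) for p in [(124,53),(432,103),(378,415),(62,357)]]); print(C,C.mean(0))
ex=[(C[i]-C[(i+1)%4])[:2] for i in range(4)]; print([np.degrees(np.arctan2(e[1],e[0])).round(1) for e in ex])
print("slim base",at(cs,S(295,205),0.0))
print("yaw tool",r.sense()["tcp_rot"])
E
```

```text
slim [ 0.449  -0.2259  0.098 ] [ 0.4496 -0.2225  0.098 ]
fat [ 0.6384 -0.244   0.098 ] [ 0.6405 -0.2412  0.098 ]
handle [0.5372 0.1892 0.117 ] [0.5398 0.1924 0.117 ]
face s [0.55   0.0667 0.066 ] t [0.5507 0.0653 0.066 ] sleeve t [0.548  0.0661 0.06  ]
[[ 0.6771  0.1507  0.02  ]
 [ 0.6346 -0.063   0.02  ]
 [ 0.4182 -0.0198  0.02  ]
 [ 0.4637  0.194   0.02  ]] [0.5484   0.065475 0.02    ]
[np.float64(78.8), np.float64(-11.3), np.float64(-102.0), np.float64(168.5)]
slim base [ 0.4512 -0.2244  0.    ]
yaw tool [2.46966661e-06 9.85176893e-01 1.71541507e-01 3.36259680e-05]
```

The plugs are at scene px (218,171), thin black spigot, and (178,205), spigot nearly as wide as the flange. The yellow, green and turquoise ones are decoys. The crop shows the blue plug at (218,171) is the slim one, at about (0.449, -0.224); the seat is at about (0.549, 0.066). I'm moving towards the slim plug now.

Call:
drive_tool(motion=[[-1,[0.23,0.43,-0.05],[0,0,0]],[-1,[0.46,0.86,-0.1],[0,0,0]],[-1,[0.46,0.86,-0.1],[0,0,0]]], force=40)

```text
clock: 1.68
tool_pos: [0.2676, -0.5636, 0.2451]
tcp_rot: [-0.001, 0.985, 0.174, 0.001]
force: [-0.7, -0.6, 0.6]
gripper_width: 0.998
gripper_force: 0.0
```

Call:
drive_tool(motion=[[-1,[0.23,0.43,-0.05],[0,0,0]],[-1,[0.46,0.86,-0.1],[0,0,0]]])

```text
clock: 1.92
tool_pos: [0.3014, -0.4981, 0.2374]
tcp_rot: [0.001, 0.985, 0.17, -0.0]
force: [0.6, -0.9, -0.3]
gripper_width: 1.001
gripper_force: 0.0
```

Call:
drive_tool(motion=[[-1,[0.23,0.43,-0.05],[0,0,0]],[-1,[0.46,0.86,-0.1],[0,0,0]]])

```text
clock: 2.17
tool_pos: [0.3388, -0.4289, 0.2295]
tcp_rot: [0.001, 0.985, 0.171, 0.0]
force: [0.7, -0.4, 0.3]
gripper_width: 1.001
gripper_force: 0.0
```

Call:
drive_tool(motion=[[-1,[0.23,0.43,-0.05],[0,0,0]],[-1,[0.46,0.86,-0.1],[0,0,0]],[-1,[0.46,0.86,-0.1],[0,0,0]]])

```text
clock: 2.55
tool_pos: [0.377, -0.3581, 0.2214]
tcp_rot: [-0.0, 0.985, 0.174, 0.0]
force: [0.2, -0.9, 0.1]
gripper_width: 0.997
gripper_force: 0.0
```

Call:
drive_tool(motion=[[-1,[0.23,0.43,0],[0,0,0]],[-1,[0.46,0.85,0],[0,0,0]],[-1,[0.46,0.85,0],[0,0,0]]])

```text
clock: 2.92
tool_pos: [0.4136, -0.291, 0.2217]
tcp_rot: [0.0, 0.985, 0.173, 0.001]
force: [0.2, -0.3, 0.3]
gripper_width: 1.003
gripper_force: 0.0
```

Call:
drive_tool(motion=[[-1,[0.23,0.43,0],[0,0,0]],[-1,[0.46,0.85,0],[0,0,0]],[-1,[0.46,0.85,0],[0,0,0]],[-1,[0.46,0.85,0],[0,0,0]]])

```text
clock: 3.42
tool_pos: [0.4483, -0.2262, 0.2213]
tcp_rot: [0.0, 0.985, 0.17, -0.0]
force: [-0.8, -0.2, -0.1]
gripper_width: 1.003
gripper_force: 0.0
```

```bash
python3 - <<'E'
from h import *
cal=r.get_calibration("wrist"); im=r.grab_frame("wrist")
print(r.sense()["tool_pos"],{k:(np.array(v).round(3).tolist()) for k,v in cal.items()})
for q in r.tip_of("wrist","slim_plug")[:4]: print(np.round(q["confidence"],2),q["point"],at(cal,q["point"],0,True))
for q in r.search_frame("wrist","slim_plug")[:4]: print(np.round(q["confidence"],2),q["bbox"])
cv2.imwrite("pics/w1.png",cv2.resize(im[:,:,::-1],(800,600)))
E
```

```text
[ 0.44817257 -0.22627033  0.22131171] {'fx': 297.319, 'fy': 297.319, 'cx': 259.69, 'cy': 195.436, 'pose': [[0.336, -0.903, -0.267, 0.516], [-0.942, -0.322, -0.096, -0.201], [0.001, 0.284, -0.959, 0.344], [0.0, 0.0, 0.0, 1.0]]}
0.92 [256.7, 170.7] [ 0.448 -0.222  0.   ]
0.77 [326.9, 293.4] [ 0.3159 -0.3742  0.    ]
0.67 [213.9, 262.8] [ 0.3123 -0.2096  0.    ]
0.63 [125.7, 213.5] [ 0.3377 -0.0773  0.    ]
0.89 [221.2, 145.1, 72.6, 69.5]
0.86 [307.9, 285.1, 47.0, 52.7]
0.66 [171.3, 250.9, 79.7, 71.7]
0.57 [76.8, 196.5, 71.4, 63.7]
```

View pics/w1.png

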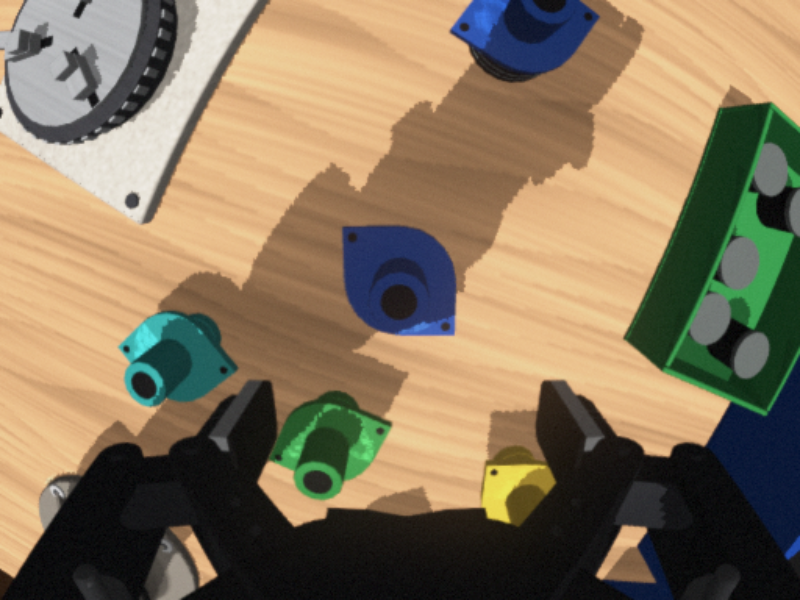

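The wrist view shows the slim plug's boss top at (399,301), centred between the open fingers at roughly (0.4485, -0.222). I'll go down and grip it.

Call:
drive_tool(motion=[[-1,[0,0.02,-0.44],[0,0,0]],[-1,[0,0.02,-0.88],[0,0,0]],[-1,[0,0.02,-0.88],[0,0,0]]])

```text
clock: 3.95
tool_pos: [0.4468, -0.2227, 0.149]
tcp_rot: [-0.001, 0.985, 0.171, -0.002]
force: [0.0, -0.2, -0.3]
gripper_width: 1.001
gripper_force: 0.0
```

Call:
drive_tool(motion=[[-1,[0,0,-0.4],[0,0,0]],[-1,[0,0,-0.7],[0,0,0]],[-1,[0,0,-0.87],[0,0,0]],[-1,[0,0,-0.87],[0,0,0]],[1,[0,0,-0.87],[0,0,0]],[1,[0,0,-0.87],[0,0,0]],[1,[0,0,-0.87],[0,0,0]],[1,[0,0,-0.87],[0,0,0]],[1,[0,0,-0.87],[0,0,0]],[1,[0,0,-0.87],[0,0,0]]], force=40)

```text
clock: 5.2
tool_pos: [0.4494, -0.2225, 0.082]
tcp_rot: [0.0, 0.985, 0.172, 0.0]
force: [-0.7, 1.1, 6.0]
gripper_width: 0.385
gripper_force: 39.3
```

Call:
drive_tool(motion=[[1,[0,0,0.3],[0,0,0]],[1,[0,0,0.6],[0,0,0]],[1,[0,0,0.9],[0,0,0]]])

```text
clock: 5.58
tool_pos: [0.4484, -0.2223, 0.1537]
tcp_rot: [-0.0, 0.985, 0.172, -0.0]
force: [0.1, -0.5, -2.1]
gripper_width: 0.389
gripper_force: 40.1
```

Call:
drive_tool(motion=[[1,[0,0,0.4],[0,0,0]],[1,[0.1,0.3,0.8],[0,0,0]],[1,[0.2,0.6,0.8],[0,0,0]],[1,[0.31,0.9,0.8],[0,0,0]]])

```text
clock: 6.08
tool_pos: [0.4736, -0.1498, 0.2175]
tcp_rot: [0.0, 0.985, 0.171, 0.0]
force: [0.2, -0.8, -2.9]
gripper_width: 0.385
gripper_force: 40.4
```

Call:
drive_tool(motion=[[1,[0.1,0.3,0],[0,0,0]],[1,[0.2,0.6,0],[0,0,0]],[1,[0.31,0.9,0],[0,0,0]]])

```text
clock: 6.45
tool_pos: [0.4982, -0.0777, 0.2169]
tcp_rot: [-0.0, 0.985, 0.172, -0.0]
force: [-0.2, -0.4, -1.6]
gripper_width: 0.389
gripper_force: 40.4
```

Call:
drive_tool(motion=[[1,[0.1,0.3,0],[0,0,0]],[1,[0.2,0.6,0],[0,0,0]],[1,[0.31,0.9,0],[0,0,0]]])

```text
clock: 6.82
tool_pos: [0.523, -0.0058, 0.2169]
tcp_rot: [0.0, 0.985, 0.172, -0.001]
force: [0.4, 0.1, -2.7]
gripper_width: 0.386
gripper_force: 40.4
```

Call:
drive_tool(motion=[[1,[0.1,0.3,0],[0,0,0]],[1,[0.2,0.6,0],[0,0,0]],[1,[0.31,0.9,0],[0,0,0]],[1,[0.31,0.9,0],[0,0,0]],[1,[0.31,0.9,0],[0,0,0]]])

```text
clock: 7.45
tool_pos: [0.5476, 0.0647, 0.2168]
tcp_rot: [0.0, 0.985, 0.171, -0.001]
force: [-0.4, 0.4, -2.3]
gripper_width: 0.387
gripper_force: 40.2
```

```bash
python3 - <<'E'
from h import *
s=r.grab_frame("scene"); cal=r.get_calibration("wrist"); w=r.grab_frame("wrist")
cs=r.get_calibration("scene")
print(r.sense()["tool_pos"],proj(cs,(.549,.0655,.066)))
a=cv2.resize(s[120:280,180:340,::-1],(400,400),interpolation=3)
b=cv2.resize(w[:,:,::-1],(400,300)); b=cv2.copyMakeBorder(b,0,100,0,0,0)
cv2.imwrite("pics/p1.png",np.hstack([a,b]))
for n,z in [("seat",.066),("handle",.117),("jaw0",.066),("slim_plug",.13)]:
    for q in r.tip_of("wrist",n)[:3]: print(n,np.round(q["confidence"],2),np.round(q["point"],1),at(cal,q["point"],z,True))
    for q in r.tip_of("scene",n)[:3]: print("s",n,np.round(q["confidence"],2),np.round(q["point"],1),at(cs,q["point"],z))
E
```

```text
[0.54776871 0.06421624 0.21702351] (np.float64(261.7), np.float64(224.8))
seat 0.71 [255.7 186.2] [0.5467 0.0687 0.066 ]
handle 0.82 [109.2 165.7] [0.5358 0.1933 0.117 ]
s handle 0.59 [290.5 232.9] [0.5468 0.1789 0.117 ]
jaw0 0.75 [270.7 161.7] [0.5736 0.0634 0.066 ]
s jaw0 0.64 [266.1 231.1] [0.5596 0.0929 0.066 ]
slim_plug 0.77 [366.3 357.6] [ 0.4264 -0.0984  0.13  ]
slim_plug 0.66 [261.8 211.3] [0.5461 0.0628 0.13  ]
s slim_plug 0.96 [262.9 215.6] [0.558 0.076 0.13 ]
s slim_plug 0.84 [212.3 142.8] [ 0.4151 -0.2825  0.13  ]
s slim_plug 0.63 [245.7 164.6] [ 0.4202 -0.1169  0.13  ]
```

View pics/p1.png

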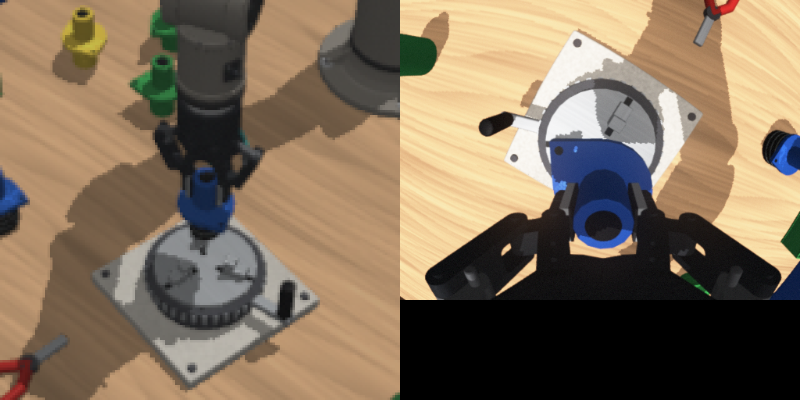

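Call:
drive_tool(motion=[[1,[0.01,0.01,-0.3],[0,0,0]],[1,[0.01,0.01,-0.5],[0,0,0]],[1,[0.01,0.01,-0.65],[0,0,0]],[1,[0.01,0.01,-0.75],[0,0,0]],[1,[0.01,0.01,-0.82],[0,0,0]],[1,[0.01,0.01,-0.82],[0,0,0]]])

```text
clock: 8.7
tool_pos: [0.5489, 0.0663, 0.1516]
tcp_rot: [0.0, 0.985, 0.172, -0.0]
force: [0.0, -0.1, -2.5]
gripper_width: 0.386
gripper_force: 40.3
```

Call:
drive_tool(motion=[[1,[0,0,-0.015],[0,0,0]],[1,[0,0,-0.03],[0,0,0]],[1,[0,0,-0.03],[0,0,0]]])

```text
clock: 9.07
tool_pos: [0.549, 0.0663, 0.1494]
tcp_rot: [0.0, 0.985, 0.172, 0.0]
force: [-0.3, -0.0, -1.7]
gripper_width: 0.384
gripper_force: 40.3
```

Call:
drive_tool(motion=[[1,[0,0,-0.015],[0,0,0]],[1,[0,0,-0.03],[0,0,0]],[1,[0,0,-0.03],[0,0,0]]])

```text
clock: 9.45
tool_pos: [0.5493, 0.0665, 0.148]
tcp_rot: [0.0, 0.985, 0.172, 0.0]
force: [-2.1, -0.2, 7.9]
gripper_width: 0.388
gripper_force: 41.4
```

Call:
drive_tool(motion=[[-1,[0,0,0.02],[0,0,0]],[-1,[0,0,0.02],[0,0,0]],[-1,[0,0,0.02],[0,0,0]],[-1,[0,0,0.02],[0,0,0]],[-1,[0,0,0.02],[0,0,0]],[-1,[0,0,0.4],[0,0,0]],[-1,[0,0,0.95],[0,0,0]],[-1,[0,0,0.95],[0,0,0]]])

```text
clock: 10.45
tool_pos: [0.5512, 0.0669, 0.2264]
tcp_rot: [0.0, 0.985, 0.171, 0.003]
force: [-0.0, -0.9, -1.0]
gripper_width: 1.0
gripper_force: 0.0
```

```bash
python3 - <<'E'
from h import *
s=r.grab_frame("scene"); cal=r.get_calibration("wrist"); w=r.grab_frame("wrist"); cs=r.get_calibration("scene")
print(r.sense()["tool_pos"])
a=cv2.resize(s[120:280,180:340,::-1],(400,400),interpolation=3)
b=cv2.resize(w[:,:,::-1],(400,300)); b=cv2.copyMakeBorder(b,0,100,0,0,0)
cv2.imwrite("pics/p2.png",np.hstack([a,b]))
for n,z in [("handle",.117),("slim_plug",.066)]:
    for q in r.tip_of("wrist",n)[:1]: print(n,np.round(q["confidence"],2),np.round(q["point"],1),at(cal,q["point"],z,True))
    for q in r.tip_of("scene",n)[:2]: print("s",n,np.round(q["confidence"],2),np.round(q["point"],1),at(cs,q["point"],z))
E
```

```text
[0.54901457 0.06626985 0.22307332]
handle 0.58 [117. 167.] [0.5369 0.1915 0.117 ]
s handle 0.9 [293.7 232.9] [0.5402 0.1864 0.117 ]
slim_plug 0.82 [259.1 185.2] [0.5498 0.0677 0.066 ]
s slim_plug 0.74 [213.2 144.9] [ 0.3719 -0.3235  0.066 ]
s slim_plug 0.67 [243.2 165.8] [ 0.3817 -0.1627  0.066 ]
```

View pics/p2.png

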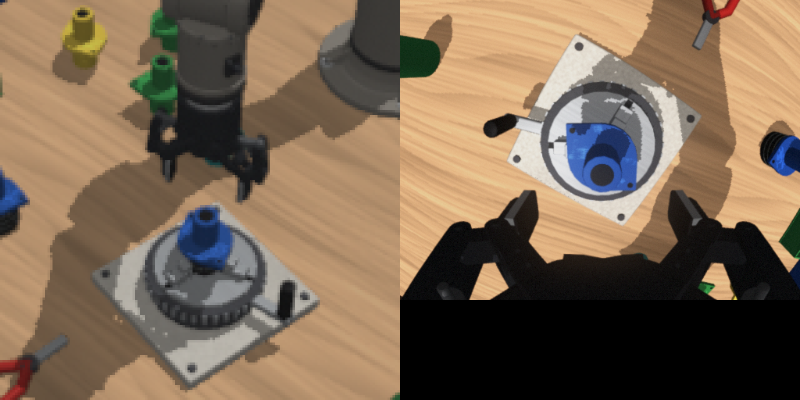

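The plug stands upright and let go between the jaws. The handle is at about (0.537, 0.191), which puts the sleeve at roughly 0.15. Next: fingers shut, and to the -x side of the handle.

Call:
drive_tool(motion=[[1,[-0.16,0.38,0],[0,0,-0.08]],[1,[-0.32,0.75,0],[0,0,-0.17]],[1,[-0.32,0.75,0],[0,0,-0.17]]])

```text
clock: 11.12
tool_pos: [0.5219, 0.1291, 0.2223]
tcp_rot: [-0.0, 0.999, 0.047, -0.001]
force: [0.5, -0.4, 0.4]
gripper_width: 0.378
gripper_force: 0.0
```

Call:
drive_tool(motion=[[1,[-0.16,0.38,0],[0,0,0]],[1,[-0.32,0.75,0],[0,0,0]],[1,[-0.32,0.75,0],[0,0,0]]])

```text
clock: 11.5
tool_pos: [0.4968, 0.1881, 0.2225]
tcp_rot: [-0.0, 0.999, 0.047, -0.0]
force: [0.4, -0.6, 0.3]
gripper_width: -0.003
gripper_force: 0.0
```

Call:
drive_tool(motion=[[1,[0,0,-0.4],[0,0,0]],[1,[0,0,-0.82],[0,0,0]],[1,[0,0,-0.82],[0,0,0]]])

```text
clock: 11.88
tool_pos: [0.4966, 0.1839, 0.1549]
tcp_rot: [0.001, 0.999, 0.044, -0.003]
force: [-0.0, 0.6, -0.6]
gripper_width: 0.001
gripper_force: 0.0
```

Call:
drive_tool(motion=[[1,[0,0,-0.4],[0,0,0]],[1,[0,0,-0.82],[0,0,0]],[1,[0,0,-0.82],[0,0,0]]])

```text
clock: 12.25
tool_pos: [0.4972, 0.185, 0.0909]
tcp_rot: [0.001, 0.999, 0.045, -0.002]
force: [0.4, -0.5, 0.2]
gripper_width: 0.002
gripper_force: 0.0
```

```bash
python3 - <<'E'
from h import *
s=r.sense(); p=s["tool_pos"]; print(p,s["tcp_rot"].round(3),s["gripper_width"],s["joint_pos"].round(2),s["force"].round(1))
C=np.array([.549,.066])
def P(f,d):
    f=np.radians(f); return C+.125*np.array([np.cos(f),np.sin(f)])-d*np.array([np.sin(f),-np.cos(f)])
for f in [95.3,90,85,80,75,70,65,60,55,50,46,42]:
    print(f,((P(f,.021)-p[:2])/.08).round(2),P(f,.021).round(4))
E
```

```text
[0.49721386 0.18504936 0.09090654] [ 0.001  0.999  0.045 -0.002] 0.001561680781896535 [-0.22  0.48 -0.31  2.01  0.23  0.69 -2.16] [ 0.4 -0.5  0.2]
95.3 [0.24 0.04] [0.5165 0.1885]
90 [0.38 0.07] [0.528 0.191]
85 [0.52 0.09] [0.539  0.1924]
80 [0.66 0.1 ] [0.55   0.1927]
75 [0.8  0.09] [0.5611 0.1922]
70 [0.94 0.07] [0.572  0.1906]
65 [1.07 0.04] [0.5828 0.1882]
60 [ 1.2 -0. ] [0.5933 0.1848]
55 [ 1.33 -0.06] [0.6035 0.1804]
50 [ 1.45 -0.12] [0.6133 0.1753]
46 [ 1.54 -0.18] [0.6207 0.1705]
42 [ 1.63 -0.25] [0.6278 0.1652]
```

```bash
cat >> h.py <<'E'
C=np.array([.549,.066])
def Q(f,d=.021):
    yaw=-(95.3-f)*.5; n=np.radians(5.3+yaw); F=np.radians(f)
    return C+.125*np.array([np.cos(F),np.sin(F)])-d*np.array([np.cos(n),np.sin(n)]),np.radians(yaw)/1.5
E
python3 - <<'E'
from h import *
p0=np.array([.4978,.1863])
for f in [95.3,91,87,83,79,75,71,67,63,59,55,51,47,45,43,41]:
    q,y=Q(f); print(f,((q-p0)/.08).round(2),y.round(3))
E
```

```text
95.3 [0.23 0.03] -0.0
91 [0.35 0.04] -0.025
87 [0.46 0.05] -0.048
83 [0.57 0.05] -0.072
79 [0.68 0.04] -0.095
75 [0.78 0.03] -0.118
71 [0.89 0.  ] -0.141
67 [ 0.99 -0.03] -0.165
63 [ 1.09 -0.06] -0.188
59 [ 1.19 -0.11] -0.211
55 [ 1.28 -0.16] -0.234
51 [ 1.37 -0.21] -0.258
47 [ 1.46 -0.28] -0.281
45 [ 1.5  -0.31] -0.293
43 [ 1.54 -0.34] -0.304
41 [ 1.58 -0.38] -0.316
```

Call:
drive_tool(motion=[[1,[0.12,0.02,0],[0,0,0]],[1,[0.23,0.03,0],[0,0,0]],[1,[0.29,0.04,0],[0,0,-0.01]],[1,[0.35,0.04,0],[0,0,-0.025]],[1,[0.46,0.05,0],[0,0,-0.05]],[1,[0.57,0.05,0],[0,0,-0.07]],[1,[0.57,0.05,0],[0,0,-0.07]]])

```text
clock: 13.12
tool_pos: [0.5438, 0.1909, 0.092]
tcp_rot: [-0.0, 1.0, -0.008, 0.0]
force: [-2.0, 2.0, 1.3]
gripper_width: 0.004
gripper_force: 0.0
```

Call:
drive_tool(motion=[[1,[0.11,-0.01,0],[0,0,-0.025]],[1,[0.21,-0.02,0],[0,0,-0.05]],[1,[0.32,-0.05,0],[0,0,-0.07]],[1,[0.42,-0.08,0],[0,0,-0.095]],[1,[0.52,-0.11,0],[0,0,-0.12]],[1,[0.62,-0.16,0],[0,0,-0.14]],[1,[0.62,-0.16,0],[0,0,-0.14]]])

```text
clock: 14.0
tool_pos: [0.5933, 0.1774, 0.0918]
tcp_rot: [-0.0, 0.994, -0.112, 0.0]
force: [-2.7, 1.0, 0.4]
gripper_width: 0.006
gripper_force: 0.0
```

```bash
python3 - <<'E'
from h import *
st=r.sense(); print(st["joint_pos"].round(2),st["force"].round(1))
s=r.grab_frame("scene"); cs=r.get_calibration("scene"); w=r.grab_frame("wrist")
print("expect handle px",proj(cs,(*Q(59,0)[0],.117)))
for q in r.tip_of("scene","handle")[:2]: print(q, at(cs,q["point"],.117))
a=cv2.resize(s[120:280,180:340,::-1],(400,400),interpolation=3)
b=cv2.resize(w[:,:,::-1],(400,300)); b=cv2.copyMakeBorder(b,0,100,0,0,0)
cv2.imwrite("pics/p3.png",np.hstack([a,b]))
E
```

```text
[-0.23  0.58 -0.22  1.81  0.17  0.77 -2.33] [-2.7  1.   0.4]
expect handle px (np.float64(275.6), np.float64(245.0))
{'point': [270.6, 246.2], 'confidence': 0.58} [0.627  0.1644 0.117 ]
```

View pics/p3.png

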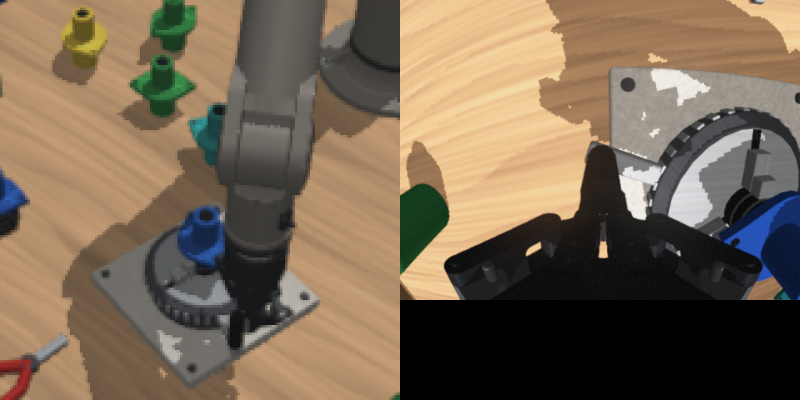

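The handle has swung round with the finger (scene crop (236,325)) and the plug is still upright. I'll keep pushing in smaller steps and watch the force.

Call:
drive_tool(motion=[[1,[0.09,-0.05,0],[0,0,-0.025]],[1,[0.18,-0.1,0],[0,0,-0.05]],[1,[0.22,-0.13,0],[0,0,-0.06]],[1,[0.22,-0.13,0],[0,0,-0.06]]])

```text
clock: 14.65
tool_pos: [0.6108, 0.1671, 0.0917]
tcp_rot: [-0.0, 0.988, -0.157, 0.0]
force: [-1.0, 2.2, -0.0]
gripper_width: -0.001
gripper_force: 0.0
```

Call:
drive_tool(motion=[[1,[0.02,-0.015,0],[0,0,-0.005]],[1,[0.045,-0.035,0],[0,0,-0.01]],[1,[0.045,-0.035,0],[0,0,-0.01]]])

```text
clock: 15.02
tool_pos: [0.6139, 0.1648, 0.0917]
tcp_rot: [-0.0, 0.986, -0.164, -0.0]
force: [-3.8, 3.9, 0.1]
gripper_width: 0.003
gripper_force: 0.0
```

Call:
drive_tool(motion=[[1,[0.02,-0.018,0],[0,0,-0.005]],[1,[0.04,-0.036,0],[0,0,-0.01]],[1,[0.04,-0.036,0],[0,0,-0.01]]])

```text
clock: 15.4
tool_pos: [0.6168, 0.1624, 0.0917]
tcp_rot: [-0.0, 0.985, -0.171, -0.0]
force: [-4.4, 4.7, 0.5]
gripper_width: 0.001
gripper_force: 0.0
```

Call:
drive_tool(motion=[[1,[0.015,-0.014,0],[0,0,-0.005]],[1,[0.03,-0.028,0],[0,0,-0.01]],[1,[0.03,-0.028,0],[0,0,-0.01]]])

```text
clock: 15.78
tool_pos: [0.6183, 0.1613, 0.0917]
tcp_rot: [-0.001, 0.984, -0.178, -0.001]
force: [-7.5, 6.8, 1.9]
gripper_width: -0.001
gripper_force: 0.0
```

Call:
drive_tool(motion=[[1,[0.015,-0.014,0],[0,0,0]],[1,[0.03,-0.028,0],[0,0,0]],[1,[0.03,-0.028,0],[0,0,0]]])

```text
clock: 16.15
tool_pos: [0.6197, 0.1599, 0.0916]
tcp_rot: [-0.001, 0.984, -0.178, -0.002]
force: [-9.7, 7.8, 3.4]
gripper_width: -0.0
gripper_force: 0.0
```

Call:
drive_tool(motion=[[1,[0.015,-0.014,0],[0,0,0]],[1,[0.03,-0.028,0],[0,0,0]],[1,[0.03,-0.028,0],[0,0,0]]])

```text
clock: 16.52
tool_pos: [0.6209, 0.1583, 0.0914]
tcp_rot: [-0.001, 0.984, -0.177, -0.003]
force: [-13.4, 8.5, 6.0]
gripper_width: -0.0
gripper_force: 0.0
```

Call:
drive_tool(motion=[[1,[0.01,-0.01,0],[0,0,0]],[1,[0.02,-0.02,0],[0,0,0]],[1,[0.02,-0.02,0],[0,0,0]]])

```text
clock: 16.9
tool_pos: [0.6216, 0.1575, 0.0914]
tcp_rot: [-0.001, 0.984, -0.177, -0.004]
force: [-15.3, 9.6, 7.3]
gripper_width: -0.0
gripper_force: 0.0
```

The push at the handle is about 18 N, inside the 10–20 N range. I'll back away and lift.

Call:
drive_tool(motion=[[1,[-0.1,0.07,0],[0,0,0]],[1,[-0.3,0.2,0],[0,0,0]],[1,[-0.5,0.3,0.1],[0,0,0]],[1,[-0.5,0.3,0.5],[0,0,0]],[1,[-0.5,0.3,1],[0,0,0]],[1,[-0.5,0.3,1],[0,0,0]]])

```text
clock: 17.65
tool_pos: [0.5881, 0.1778, 0.176]
tcp_rot: [-0.002, 0.984, -0.179, 0.003]
force: [0.6, 0.2, -0.3]
gripper_width: 0.001
gripper_force: 0.0
```

Call:
drive_tool(motion=[[1,[-0.2,0.3,0.5],[0,0,0]],[1,[-0.4,0.6,1],[0,0,0]],[1,[-0.4,0.6,1],[0,0,0]],[1,[-0.4,0.6,1],[0,0,0]]])

```text
clock: 18.15
tool_pos: [0.5538, 0.2242, 0.2509]
tcp_rot: [0.001, 0.984, -0.179, -0.0]
force: [0.9, -0.3, -0.3]
gripper_width: -0.001
gripper_force: 0.0
```

```bash
python3 - <<'E'
from h import *
st=r.sense(); print(st["clock"],st["tool_pos"],st["force"].round(1))
s=r.grab_frame("scene"); t=r.grab_frame("top"); cs=r.get_calibration("scene"); ct=r.get_calibration("top")
for c,cal in(("scene",cs),("top",ct)):
    for n,z in(("handle",.117),("slim_plug",.066)):
        for q in r.tip_of(c,n)[:1 if n=="handle" else 5]: print(c,n,np.round(q["point"],1),at(cal,q["point"],z))
a=cv2.resize(s[160:280,200:320,::-1],(400,400),interpolation=3)
b=cv2.resize(t[120:220,180:280,::-1],(400,400),interpolation=3)
cv2.imwrite("pics/p4.png",np.hstack([a,b]))
print("axis pts px at z .164 scene, top:",proj(cs,(.549,.066,.164)),proj(ct,(.549,.066,.164)))
E
```

```text
18.15 [0.5537955  0.22415611 0.25091852] [ 0.9 -0.3 -0.3]
scene handle [264.1 245.3] [0.6374 0.1473 0.117 ]
scene slim_plug [260.7 227.8] [0.5606 0.0709 0.066 ]
scene slim_plug [214.7 143.8] [ 0.3637 -0.3235  0.066 ]
scene slim_plug [268.2 182.2] [ 0.3855 -0.0413  0.066 ]
top handle [203.4 139.7] [0.6493 0.1575 0.117 ]
top slim_plug [366.7 241.5] [ 0.3103 -0.3588  0.066 ]
top slim_plug [316.2 243.9] [ 0.3068 -0.1971  0.066 ]
top slim_plug [341.6 282.6] [ 0.1837 -0.2709  0.066 ]
top slim_plug [230.2 173.2] [0.5469 0.076  0.066 ]
top slim_plug [282.2 236.3] [ 0.3339 -0.089   0.066 ]
axis pts px at z .164 scene, top: (np.float64(262.6), np.float64(205.4)) (np.float64(230.8), np.float64(165.6))
```

View pics/p4.png

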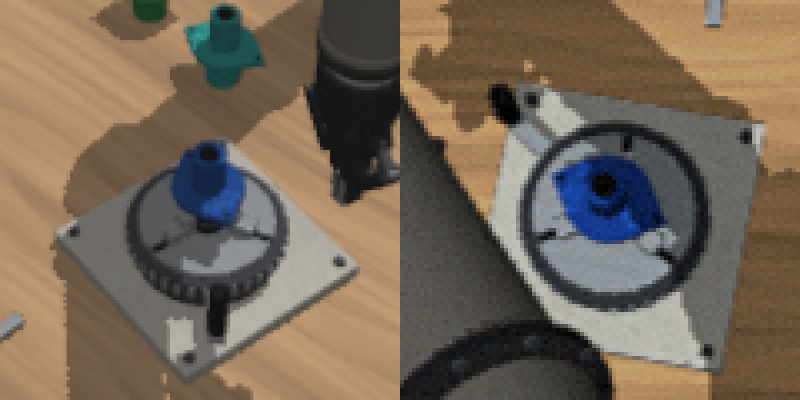

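The boss top lies within half a pixel of the chuck's axis in both views, at scene (262,206) and top (231,166). The handle has stopped at a sleeve angle of about 1.07, and nothing is touching the robot. Handing in.

```bash
python3 -c "
from station import r
print(r.finish_job())"
```

```text
the job is handed in; nothing more can be done
None
```

The slim plug stands upright on the chuck face, centred to within half a pixel in both views and clamped by the jaws (handle tightened with about 18 N). The arm is clear and the job was handed in after about 18 s; no verdict came back.

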